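Pack the two-tier cheese gift tower on the scale

ROBOT

A 7-joint arm with a two-finger parallel gripper is mounted at the origin on the work surface. World frame = base frame: x ahead of the robot, y to its left, z up, the work surface at z = 0. Lengths are in m, angles in rad, forces in N, time in s.
With the tool pointing down it reaches from about 0.4 to 0.75 m from the base axis. Payload 19.5 kg.
Tool frame: the origin (TCP) lies on the centre line of the jaws, within the pads' length; the fingertips stand 22 mm ahead of it and the grasp point (between the pads) lies 3 mm ahead of it; z points along the fingers, y is the line along which they close (so a half turn about z gives the same grasp; the last joint's range is limited). The gripper opens to 85 mm and grips with 20 to 120 N. Pads are 22 mm wide; open, the fingers measure 114 mm over their backs; the gripper's body (76 mm by 85 mm) begins 54 mm behind the grasp point. The pads swing forward as they close: fully open they stand 13 mm farther back than shut.
Start: joints at [1.178, 0.707, -0.028, 1.485, 0.022, 0.951, -0.075], TCP at [0.198, -0.54, 0.253] pointing down, gripper open.
Joint ranges: [-2.71, 2.71], [-0.32, 2.16], [-1.57, 1.52], [0, 2.45], [-1.46, 4.6], [0, 2.02], [-2.83, 2.83]. Speed limits (rad/s): [1.89, 1.89, 2.57, 2.57, 3.01, 3.01, 3.01].

INTERFACE

Orientations are given as a rotation vector (axis times angle).
In Python, from rig import arm gives the robot as it stands.
- The arm moves only by the tool arm_command, never from a script. Its argument "plan" is a list of rows, each an object with "translation": the shift along the tool's x, y, z in units of 50 mm (1.0 is 50 mm), a list of three; "twist": the turn about the tool's z in units of 30 degrees (1.0 is 30 degrees); "gripper": the opening, from -1 (shut) to 1 (fully open). A call has 1 to 12 rows; each row shifts and turns the commanded pose from where the row before left it, along the tool's axes as they then stand; what a row does not reach is not made up. A row lasts 1/8 s, in which the tool goes at most 62.5 mm and 10.7 degrees, less where a joint would pass 70% of its speed; a pose out of reach is approached as far as the arm can. A call with a number of a shift or a turn outside -1 to 1 is refused whole. A call with a gripper value outside its range is refused whole. The fingers move at their own pace and stop on an object; the grip force is fixed at half the most. Time passes only in rows, so rows that do not move let the fingers close. It gives the time, the measured TCP pose, the force, the opening and the grip force at its end, in the units of the state.
- arm.state(): the state, without advancing time (a new reading comes with each control period).
- arm.camera(name): name is "scene" or "top" or "wrist"; returns the picture (400x640x3 uint8, red, green, blue); there is no depth.
- arm.camera_model(name): a dict with "fx", "fy", "cx", "cy" (pixels), "R" (3x3) and "t" (3): a world point X has camera coordinates R X + t. Camera axes: x right, y down, z forward; pixel columns grow to the right and rows downward; lengths in m; the calibration is good to about 2 mm. A picture is of the moment at which its call begins: read the wrist's pose just before it. camera_model takes no time and is no camera call; for the wrist camera it gives the pose at the moment of the call.
- arm.job_done(): hands the job in; it is judged then, once.
The state is a dict: "t": time; "joint_positions": joint angles; "dq": joint speeds; "joint_efforts": joint torques, N m; "tcp_pos": TCP position; "orientation": TCP orientation; "contact_force": force on the tool from outside, world axes, zero at the start; "moment": the same for the moment, N m; "finger_gap": finger opening in m; "gripper_force": force on a finger pad.
Only numpy, scipy, OpenCV 4.12 (cv2) and the standard library are available. Lean on these libraries where they do the work, as an engineer would, in place of code of your own. Each camera call takes 0.05 s, during which the arm holds its last target. There are 200 camera calls.

TASK

Pack the two-tier gift tower on the scale, where the large box base already stands, working from the bottom up one piece after another: the large of the two little cheeses into the large base, the large lid down over both, then the small base centred on top of that lid, the small cheese into it, and the small lid down over it. Lids go fully home and everything ends upright and let go; leave the two full-size cheeses where they are.

Things in the scene. Friction and masses are not known exactly. Their poses are not given: they have to be found in the camera images.
- scale: Fixed grey bench scale with a flat stainless pan, 210 x 210 mm, top 64 mm above the bench. Origin at bench level under the centre of the pan; z up. On the -x side of the pan is a lower keypad with a green display (top about 50 mm high), reaching to x = -160 mm. Stands left or right of the bench's middle.
- board: Fixed spruce ripening board, 340 (x) x 260 (y) x 22 mm, beside the bench's middle on the side away from the scale. Origin at the centre of its underside; its top is 22 mm above the bench. The two little cheeses and the two full-size cheeses lie on it in two rows of two (about 160 mm apart along x, 125 mm along y), in any arrangement.
- base_l: Large box base: loose round shallow tray of pale poplar, open at the top, standing on the scale's pan. Outer diameter 60 mm (narrowing to 57 mm over the top 4 mm), 14 mm high, wall 2 mm, floor 3 mm thick; inside width 56 mm, 53 mm at the mouth. Origin at the centre of its underside, z up. 25 g.
- cheese_l: Large of the two little cheeses: loose solid orange disc, 48 mm diameter, 34 mm high, edges rounded 4 mm, on the ripening board. Origin at the centre of its underside, z up. About 65 g. It stands 23 mm proud of the large base when seated (its underside 3 mm above the base's underside).
- lid_l: Large lid: loose round deep cap of pale poplar, closed at the top and open underneath, lying on the bench mouth down, as it is to be used. Outer diameter 69 mm, inside 65 mm, 42 mm high in all, top 3 mm thick (inside depth 39 mm). Origin at the centre of its lower rim plane, z up. About 30 g. Fully home its lower rim stands on the pan round the large base, clear of the cheese's top by 2 mm.
- base_s: Small box base: loose round shallow tray of pale poplar, open at the top, lying on the bench. It and the two lids lie in a row along x between scale and board, any order, about 125 mm apart. Outer diameter 48 mm (narrowing to 45 mm over the top 4 mm), 12 mm high, wall 2 mm, floor 3 mm thick; inside width 44 mm, 41 mm at the mouth. Origin at the centre of its underside, z up. 18 g.
- cheese_s: Small of the two little cheeses: loose solid orange disc, 36 mm diameter, 27 mm high, edges rounded 4 mm, on the ripening board. Origin at the centre of its underside, z up. About 30 g. It stands 18 mm proud of the small base when seated (its underside 3 mm above the base's underside).
- lid_s: Small lid: loose round deep cap of pale poplar, closed at the top and open underneath, lying on the bench mouth down. Outer diameter 57 mm, inside 53 mm, 35 mm high in all, top 3 mm thick (inside depth 32 mm). Origin at the centre of its lower rim plane, z up. About 22 g. Fully home its lower rim stands on the large lid's top round the small base.
- wheel_a: Full-size cheese, loose orange disc, 100 mm diameter, 40 mm high, 320 g, on the ripening board: not part of the job. Origin at the centre of its underside.
- wheel_b: The other full-size cheese, as wheel_a.
Not all that is in view belongs to the job. Leave any black or blue look-alike of the base_s alone.

How it is judged:
By the outcome, as a careful person would: the job done as asked, in the order asked, and still so for the second after the job is handed in, with the robot touching nothing.
It also fails if it takes over 125 s, if anything falls off the work surface, if the arm or the gripper's body presses on something with over 40 N, if the wrist force passes 120 N, or if a joint passes its speed limit or range.

## Working session

There is one attempt and no reset: what is moved stays moved. The work goes in short steps, Python scripts to look and compute and a tool call to move; the robot and the scene stay as the last step left them, time stands still between calls to the robot, and variables do not carry over. Pictures are saved under pics/ and viewed, at most 14 in all, crops included, and the job is handed in when it is done.

Besides the shell and the picture viewer there is one more tool, called as a command line: name --argument value ..., lists and objects as JSON in quotes. arm_command: Moves the arm, as the interface text tells. Its arguments: {"type":"object","properties":{"plan":{"type":"array","items":{"type":"object","properties":{"translation":{"type":"array","items":{"type":"number","minimum":-1,"maximum":1}},"twist":{"type":"number","minimum":-1,"maximum":1},"gripper":{"type":"number"}}}}},"required":["plan"]}

```bash
ls; mkdir -p pics; python3 - <<'E'
from rig import arm
import cv2
for n in("top","scene"):
    cv2.imwrite(f"pics/{n}0.png",arm.camera(n)[:,:,::-1])
    m=arm.camera_model(n); print(n,m)
s=arm.state(); print(s)
E
```

```text
pics
top {'fx': 398.74502212550317, 'fy': 398.74502212550317, 'cx': 316.5962993330024, 'cy': 198.6741193975574, 'R': array([[ 0.02175843, -0.99975535,  0.0039751 ],
       [-0.99873285, -0.0219163 , -0.04530318],
       [ 0.04537922, -0.00298433, -0.99896537]]), 't': array([-0.01708677,  0.50595174,  0.89921116])}
scene {'fx': 501.81411709493506, 'fy': 501.81411709493506, 'cx': 325.7627123819853, 'cy': 203.50850052500263, 'R': array([[-0.76168627,  0.64771215, -0.0174067 ],
       [ 0.47964033,  0.54557089, -0.68723909],
       [-0.43563652, -0.53180953, -0.72622272]]), 't': array([ 0.38124153, -0.19568123,  1.35505806])}
{'t': 0.1, 'joint_positions': array([ 1.17827337,  0.70698672, -0.02759462,  1.48493654,  0.02196061,
        0.95089731, -0.07549444]), 'dq': array([ 0.00065687, -0.00123922,  0.0007004 , -0.00142101, -0.00042534,
       -0.0014549 ,  0.00143173]), 'joint_efforts': array([ 1.79222618e-03, -8.84298134e+01,  1.23655871e+00, -2.36456573e+01,
        1.69166102e-02,  5.03833493e-03, -7.24243023e-05]), 'tcp_pos': array([ 0.19753989, -0.53978343,  0.25290913]), 'orientation': array([-3.09249697e+00, -5.48036084e-01,  2.68751104e-04]), 'contact_force': array([-0.47244656, -0.38902252,  0.19716242]), 'moment': array([-0.01518396, -0.02120895, -0.00684979]), 'gripper_force': 0.0, 'finger_gap': 0.08534445278483316}
```

View pics/top0.png

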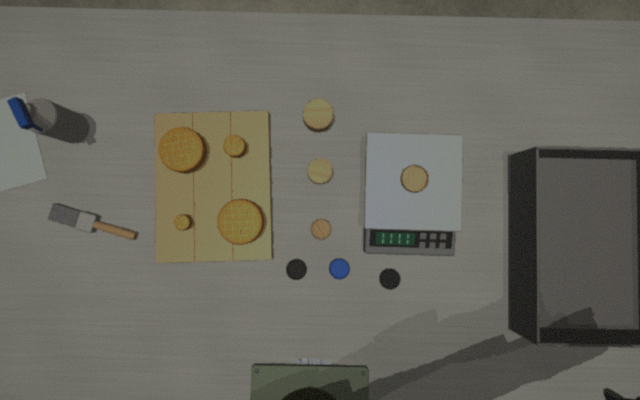

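View pics/scene0.png

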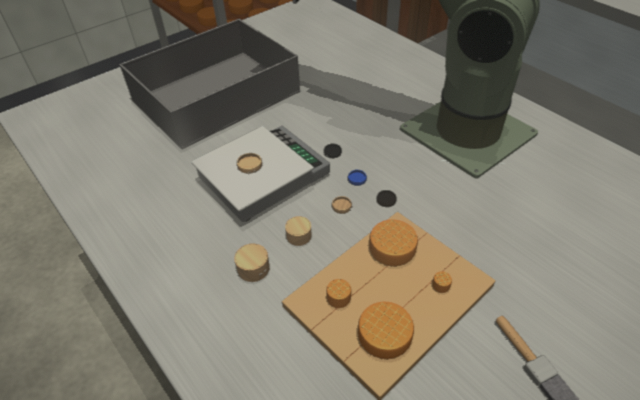

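The top view shows lid_l at (318,114), lid_s at (320,171), base_s at (321,229) and base_l on the pan at (415,178). cheese_l is at (234,146) and cheese_s at (182,222), with the wheels at (181,149) and (240,221). The look-alikes are at (296,268), (339,268) and (389,279), and the dark bin is on the right. Next I measure with masks and rays.

```bash
cat > h.py <<'E'
import numpy as np, cv2
from rig import arm
def ray(m,u,v,z):
    "world point on plane z for pixel u,v"
    R=np.array(m["R"]);t=np.array(m["t"]);C=-R.T@t
    d=R.T@np.array([(u-m["cx"])/m["fx"],(v-m["cy"])/m["fy"],1.])
    return C+d*(z-C[2])/d[2]
def proj(m,X):
    c=np.array(m["R"])@X+m["t"]; return m["fx"]*c[0]/c[2]+m["cx"],m["fy"]*c[1]/c[2]+m["cy"]
def blobs(img,lo,hi,amin=60):
    h=cv2.cvtColor(img,cv2.COLOR_RGB2HSV); k=cv2.inRange(h,np.array(lo),np.array(hi))
    cs,_=cv2.findContours(k,cv2.RETR_EXTERNAL,cv2.CHAIN_APPROX_NONE)
    return [c for c in cs if cv2.contourArea(c)>amin]
def pos():
    s=arm.state(); return np.array(s["tcp_pos"]),cv2.Rodrigues(np.array(s["orientation"]))[0]
E
python3 - <<'E'
from h import *
i=cv2.imread("pics/top0.png")[:,:,::-1].copy(); m=arm.camera_model("top")
h=cv2.cvtColor(i,cv2.COLOR_RGB2HSV)
for n,(u,v) in dict(lidl=(318,112),lids=(320,170),bs=(321,229),bl=(415,178),cl=(234,146),cs=(182,222),board=(210,240),bench=(300,330),pan=(440,200)).items(): print(n,h[v,u])
for lo,hi in (((5,60,60),(30,255,255)),((5,150,60),(16,255,255)),((5,185,60),(30,255,255))):
    print(lo)
    for c in blobs(i,lo,hi):
        (u,v),r=cv2.minEnclosingCircle(c); a=cv2.contourArea(c)
        for z in (0,.035,.064+.014): print(np.round((u,v,r,a),1),z,np.round(ray(m,u,v,z)[:2],4), end=' ')
        print()
w=arm.camera_model("wrist");p,R=pos();C=-np.array(w["R"]).T@w["t"]
print("cam in tool",R.T@(C-p),"\n",np.array(w["R"])@R,w["fx"],w["cx"],w["cy"])
E
```

```text
lidl [ 24  90 131]
lids [ 25  82 134]
bs [ 18 107 126]
bl [ 22  93 132]
cl [ 24 130 133]
cs [ 23 140 129]
board [ 24  85 132]
bench [ 23  20 115]
pan [ 60  11 136]
(5, 60, 60)
[114.5 229.5  22.5 318.5] 0 [0.4256 0.4571] [114.5 229.5  22.5 318.5] 0.035 [0.4271 0.4396] [114.5 229.5  22.5 318.5] 0.078 [0.4289 0.4181] 
[320.5 228.7  10.1 293. ] 0 [ 0.4377 -0.0166] [320.5 228.7  10.1 293. ] 0.035 [ 0.4387 -0.0161] [320.5 228.7  10.1 293. ] 0.078 [ 0.44   -0.0154] 
[414.5 178.5  13.7 537.5] 0 [ 0.5586 -0.2322] [414.5 178.5  13.7 537.5] 0.035 [ 0.555  -0.2235] [414.5 178.5  13.7 537.5] 0.078 [ 0.5506 -0.2128] 
[319.7 170.6  13.  485.5] 0 [ 0.5721 -0.0119] [319.7 170.6  13.  485.5] 0.035 [ 0.568  -0.0115] [319.7 170.6  13.  485.5] 0.078 [ 0.563  -0.0111] 
[  211.6   186.4    93.8 17032.5] 0 [0.5298 0.2375] [  211.6   186.4    93.8 17032.5] 0.035 [0.5273 0.2283] [  211.6   186.4    93.8 17032.5] 0.078 [0.5243 0.2171] 
[317.3 114.6  16.7 740.5] 0 [ 0.7032 -0.0035] [317.3 114.6  16.7 740.5] 0.035 [ 0.6941 -0.0035] [317.3 114.6  16.7 740.5] 0.078 [ 0.683  -0.0035] 
(5, 150, 60)
(5, 185, 60)
cam in tool [ 0.0716871  -0.00054686 -0.11985873] 
 [[-1.37315744e-03  9.99998932e-01 -4.99676831e-04]
 [-9.59611793e-01 -1.45827061e-03 -2.81323801e-01]
 [-2.81324229e-01  9.31939091e-05  9.59612771e-01]] 278.9755574414086 317.5258755876012 201.54120211477934
```

arm_command --plan '[{"translation":[0,0,-0.5],"twist":0.333,"gripper":1},{"translation":[0,0,-0.2],"twist":0.333,"gripper":1},{"translation":[0.78,-0.72,0],"twist":0,"gripper":1},{"translation":[0.78,-0.72,0],"twist":0,"gripper":1},{"translation":[0.78,-0.72,0],"twist":0,"gripper":1},{"translation":[0.78,-0.72,0],"twist":0,"gripper":1},{"translation":[0.78,-0.72,0],"twist":0,"gripper":1},{"translation":[0.78,-0.72,0],"twist":0,"gripper":1},{"translation":[0.78,-0.72,0],"twist":0,"gripper":1},{"translation":[0.78,-0.72,0.2],"twist":0,"gripper":1},{"translation":[0.78,-0.72,0.2],"twist":0,"gripper":1},{"translation":[0,0,0],"twist":0,"gripper":1}]'

```text
t: 1.6
tcp_pos: [0.5499, -0.2115, 0.2668]
orientation: [-3.139, -0.012, 0.002]
contact_force: [-0.5, -0.9, -0.7]
finger_gap: 0.0854
gripper_force: 0.0
```

```bash
python3 - <<'E'
from h import *
p,R=pos();m=arm.camera_model("wrist");i=arm.camera("wrist");cv2.imwrite("pics/w1.png",i[:,:,::-1])
print(p,R.round(3).tolist()); np.save("w1.npy",np.hstack([np.array(m["R"]),np.array(m["t"])[:,None]]))
for c in blobs(i,(5,60,60),(30,255,255),150):
    (u,v),r=cv2.minEnclosingCircle(c); print(np.round((u,v,r,cv2.contourArea(c)),1),ray(m,u,v,.078).round(4),r*ray(m,u,v,.078)[2])
t=arm.camera_model("top")
for n,u,v,z in (("cl",234.5,146,.054),("cs",182.5,222,.049)): print(n,ray(t,u,v,z))
E
```

```text
[ 0.54985475 -0.21151712  0.26677994] [[1.0, 0.007, -0.001], [0.007, -1.0, 0.002], [-0.001, -0.002, -1.0]]
[188.  246.   17.1 784.5] [ 0.4736 -0.0542  0.078 ] 1.331734760284424
[ 321.7  180.6   26.2 2034.5] [ 0.5553 -0.2152  0.078 ] 2.0445586051940907
[ 166.3  158.8   28.4 1992.5] [ 0.5788 -0.0434  0.078 ] 2.2160228347778324
[   53.7   169.7   137.2 23577.5] [0.5659 0.0842 0.078 ] 10.70457879638672
[ 142.1   49.    43.9 4240. ] [ 0.6876 -0.0354  0.078 ] 3.4273100738525395
cl [0.61570398 0.17624122 0.054     ]
cs [0.44716789 0.28538478 0.049     ]
```

View pics/w1.png

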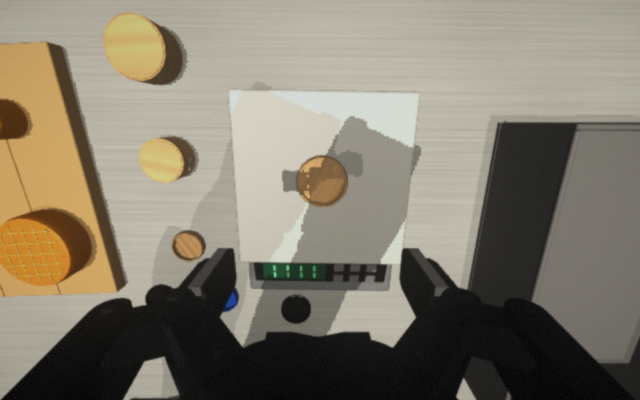

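The wrist view shows base_l on the pan at (322,181), which gives (0.555,-0.215). That agrees with the top view to within a few mm. Next is the hover over cheese_l.

arm_command --plan '[{"translation":[0.14,-0.87,0.0],"twist":0.013,"gripper":1},{"translation":[0.14,-0.87,0.1],"twist":0,"gripper":1},{"translation":[0.14,-0.87,0.1],"twist":0,"gripper":1},{"translation":[0.14,-0.87,0.1],"twist":0,"gripper":1},{"translation":[0.14,-0.87,0.2],"twist":0,"gripper":1},{"translation":[0.14,-0.87,0.2],"twist":0,"gripper":1},{"translation":[0.14,-0.87,0.2],"twist":0,"gripper":1},{"translation":[0.14,-0.87,0.2],"twist":0,"gripper":1},{"translation":[0.12,-0.87,0.2],"twist":0,"gripper":1},{"translation":[0,0,0],"twist":0,"gripper":1}]'

```text
t: 2.9
tcp_pos: [0.6109, 0.1783, 0.2023]
orientation: [-3.141, 0.003, 0.002]
contact_force: [-0.6, -0.5, 0.6]
finger_gap: 0.0857
gripper_force: 0.0
```

```bash
python3 - <<'E'
from h import *
p,R=pos();m=arm.camera_model("wrist");i=arm.camera("wrist");cv2.imwrite("pics/w2.png",i[:,:,::-1])
print(p,R.round(3).tolist())
E
```

```text
[0.61094515 0.1782812  0.20234931] [[1.0, -0.002, -0.001], [-0.002, -1.0, 0.001], [-0.001, -0.001, -1.0]]
```

View pics/w2.png

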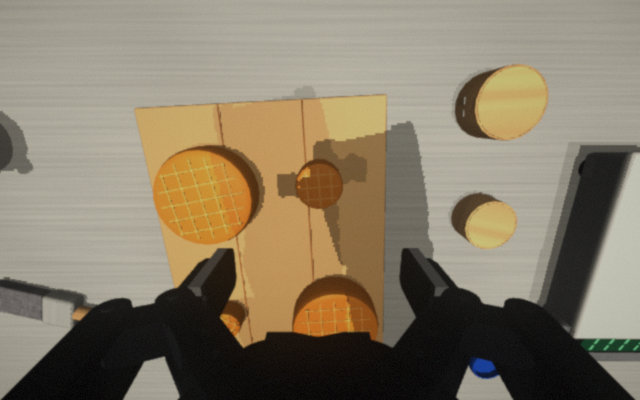

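The cheese is centred at about (319,185), and the gripper midline is near column 320. I measure it with a mask restricted to that region.

```bash
python3 - <<'E'
from h import *
i=cv2.imread("pics/w2.png")[:,:,::-1].copy();m=arm.camera_model("wrist")
h=cv2.cvtColor(i,cv2.COLOR_RGB2HSV)
print(h[185,285:355:4].tolist()); print(h[150:222:4,319].tolist())
r=i.copy(); k=np.zeros(i.shape[:2],np.uint8);k[150:220,285:355]=1;r[k==0]=0
for s in (170,185,200,215):
  for c in blobs(r,(4,s,30),(18,255,255),150):
    (u,v),q=cv2.minEnclosingCircle(c);x,y,w,hh=cv2.boundingRect(c);print(s,np.round((u,v,q),1),(x,y,w,hh),ray(m,u,v,.05).round(4),ray(m,x+w/2,y+hh/2,.05).round(4))
E
```

```text
[[16, 135, 117], [16, 134, 116], [16, 136, 114], [14, 201, 123], [14, 203, 122], [14, 196, 122], [14, 199, 123], [14, 200, 121], [14, 193, 124], [14, 200, 120], [14, 195, 123], [14, 189, 124], [15, 185, 124], [14, 186, 126], [13, 201, 113], [17, 137, 141], [16, 135, 140], [16, 137, 143]]
[[17, 135, 115], [16, 133, 117], [16, 144, 108], [14, 195, 89], [14, 204, 126], [14, 195, 127], [15, 184, 125], [14, 194, 125], [14, 192, 125], [15, 180, 129], [15, 185, 127], [15, 181, 127], [15, 184, 122], [15, 195, 123], [14, 201, 118], [17, 131, 197], [17, 132, 195], [17, 134, 196]]
170 [318.9 183.7  24.8] (295, 159, 48, 50) [0.6214 0.175  0.05  ] [0.6211 0.1749 0.05  ]
185 [319.3 183.7  24.2] (296, 160, 46, 48) [0.6213 0.1745 0.05  ] [0.6211 0.1749 0.05  ]
```

```bash
python3 - <<'E'
from h import *
m=arm.camera_model("wrist");p,R=pos()
for z in (.009,.022):
  for x in (-.011,.011): print(z,x,[np.round(proj(m,p+R@np.array([x,y,z])),1).tolist() for y in(-.0427,.0427)])
i=cv2.imread("pics/w2.png")[235:325,180:460]; cv2.imwrite("pics/w2c.png",cv2.resize(np.clip(i.astype(int)*2,0,255).astype(np.uint8),None,fx=2.8,fy=2.8))
E
```

```text
0.009 -0.011 [[237.7, 283.2], [399.9, 283.0]]
0.009 0.011 [[234.1, 244.9], [403.5, 244.7]]
0.022 -0.011 [[243.9, 270.4], [393.4, 270.2]]
0.022 0.011 [[240.9, 234.7], [396.4, 234.5]]
```

View pics/w2c.png

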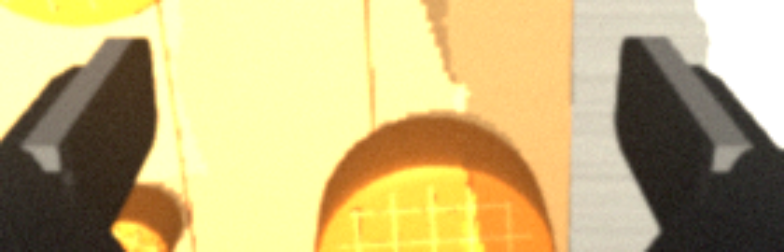

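arm_command --plan '[{"translation":[0.1,0.03,0.5],"twist":0,"gripper":1},{"translation":[0.1,0.03,0.5],"twist":0,"gripper":1},{"translation":[0,0,0.5],"twist":0,"gripper":1},{"translation":[0,0,0.4],"twist":0,"gripper":1},{"translation":[0,0,0],"twist":0,"gripper":1}]'

```text
t: 3.58
tcp_pos: [0.6212, 0.1711, 0.1078]
orientation: [3.14, -0.011, -0.002]
contact_force: [-0.5, -0.8, 0.6]
finger_gap: 0.0858
gripper_force: 0.0
```

```bash
python3 - <<'E'
from h import *
m=arm.camera_model("wrist");p,R=pos();i=arm.camera("wrist");cv2.imwrite("pics/w3.png",i[:,:,::-1]);print(p)
b=blobs(i,(4,170,30),(18,255,255),300)
for c in b:
    (u,v),q=cv2.minEnclosingCircle(c);x,y,w,hh=cv2.boundingRect(c);print(np.round((u,v,q),1),(x,y,w,hh),ray(m,u,v,.05).round(4),ray(m,x+w/2,y+hh/2,.05).round(4))
E
```

```text
[0.62124321 0.17105683 0.10779219]
[106.  271.5  13.6] (94, 262, 25, 20) [0.5897 0.3232 0.05  ] [0.5893 0.3229 0.05  ]
[127.  267.5  13.6] (115, 258, 25, 20) [0.5928 0.3075 0.05  ] [0.5924 0.3072 0.05  ]
[149.  263.5  13.6] (137, 254, 25, 21) [0.5958 0.2913 0.05  ] [0.595  0.2911 0.05  ]
[170.  259.5  13.6] (158, 250, 25, 20) [0.5988 0.2759 0.05  ] [0.5985 0.2756 0.05  ]
[ 97.  251.5  14.5] (84, 242, 27, 21) [0.6055 0.326  0.05  ] [0.6047 0.3258 0.05  ]
[118.5 248.   14.3] (106, 237, 26, 22) [0.6081 0.3104 0.05  ] [0.6081 0.31   0.05  ]
[140.  243.5  13.6] (128, 233, 25, 22) [0.6113 0.2948 0.05  ] [0.611  0.2945 0.05  ]
[162.5 239.5  14.1] (150, 229, 26, 21) [0.6142 0.2787 0.05  ] [0.6142 0.2784 0.05  ]
[ 87.  231.   14.8] (74, 220, 27, 22) [0.621  0.3292 0.05  ] [0.621  0.3289 0.05  ]
[109.  227.   14.8] (96, 216, 27, 22) [0.6238 0.3136 0.05  ] [0.6238 0.3132 0.05  ]
[131.5 222.   14.3] (119, 212, 26, 22) [0.6272 0.2975 0.05  ] [0.6265 0.2973 0.05  ]
[152.5 218.   13.5] (141, 207, 24, 22) [0.63   0.2828 0.05  ] [0.63   0.2825 0.05  ]
[307.6 227.   37.8] (274, 190, 70, 75) [0.6225 0.1784 0.05  ] [0.6222 0.1774 0.05  ]
[144.  238.5  81.1] (63, 172, 163, 131) [0.6151 0.2913 0.05  ] [0.6158 0.2908 0.05  ]
```

View pics/w3.png

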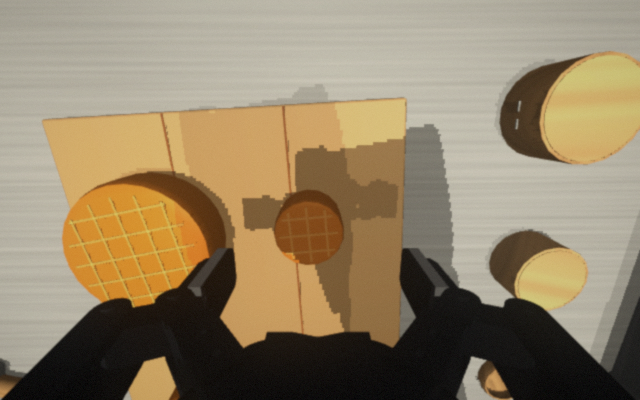

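arm_command --plan '[{"translation":[0.02,-0.13,0.3],"twist":0,"gripper":1},{"translation":[0,0,0.4],"twist":0,"gripper":1},{"translation":[0,0,0.3],"twist":0,"gripper":1},{"translation":[0,0,0],"twist":0,"gripper":1}]'

```text
t: 4.12
tcp_pos: [0.6219, 0.1791, 0.0569]
orientation: [3.141, -0.008, -0.003]
contact_force: [0.4, 0.1, 0.9]
finger_gap: 0.0852
gripper_force: 0.0
```

arm_command --plan '[{"translation":[0,0,0],"twist":0,"gripper":1}]'

```text
t: 4.25
tcp_pos: [0.6227, 0.1794, 0.0587]
orientation: [-3.141, 0.008, -0.001]
contact_force: [0.8, -0.4, -0.6]
finger_gap: 0.0856
gripper_force: 0.0
```

arm_command --plan '[{"translation":[0,0,0],"twist":0,"gripper":1}]'

```text
t: 4.38
tcp_pos: [0.6228, 0.1795, 0.0589]
orientation: [-3.141, 0.007, -0.001]
contact_force: [-0.2, 0.7, 0.2]
finger_gap: 0.0858
gripper_force: 0.0
```

```bash
python3 - <<'E'
from h import *
m=arm.camera_model("wrist");p,R=pos();i=arm.camera("wrist");cv2.imwrite("pics/w4.png",i[:,:,::-1]);print(p)
k=np.zeros_like(i);k[150:,235:403]=i[150:,235:403]
for c in blobs(k,(4,170,30),(18,255,255),900):
    (u,v),q=cv2.minEnclosingCircle(c);x,y,w,hh=cv2.boundingRect(c);print(np.round((u,v,q),1),(x,y,w,hh),ray(m,u,v,.05).round(4))
print(proj(m,p+R@np.array([0,0,p[2]-.056])))
E
```

```text
[0.6227685  0.17951368 0.05891074]
[319.  265.4  53.5] (277, 212, 92, 106) [0.6223 0.1794 0.05  ]
(np.float64(318.83735212616847), np.float64(270.5041552783801))
```

View pics/w4.png

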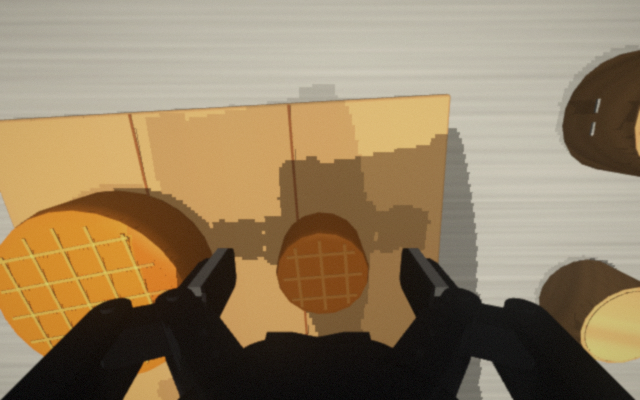

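The cheese is centred between the pads: its top face is near (322,273) and the tool axis projects to (319,271). I close and lift.

arm_command --plan '[{"translation":[0,0,0],"twist":0,"gripper":-1},{"translation":[0,0,0],"twist":0,"gripper":-1},{"translation":[0,0,0],"twist":0,"gripper":-1},{"translation":[0,0,0],"twist":0,"gripper":-1},{"translation":[0,0,0],"twist":0,"gripper":-1},{"translation":[0,0,0],"twist":0,"gripper":-1}]'

```text
t: 5.18
tcp_pos: [0.6226, 0.1795, 0.059]
orientation: [-3.141, 0.007, -0.001]
contact_force: [-3.4, -0.6, 10.7]
finger_gap: 0.0454
gripper_force: 61.2
```

arm_command --plan '[{"translation":[0,0,-0.3],"twist":0,"gripper":-1},{"translation":[0,0,-0.6],"twist":0,"gripper":-1},{"translation":[0,0,-0.8],"twist":0,"gripper":-1},{"translation":[-0.15,0.84,-0.2],"twist":0,"gripper":-1},{"translation":[-0.15,0.88,0],"twist":0,"gripper":-1},{"translation":[-0.15,0.88,0],"twist":0,"gripper":-1},{"translation":[-0.15,0.88,0],"twist":0,"gripper":-1},{"translation":[-0.15,0.88,0],"twist":0,"gripper":-1},{"translation":[-0.15,0.88,0],"twist":0,"gripper":-1},{"translation":[-0.15,0.88,0],"twist":0,"gripper":-1},{"translation":[-0.15,0.88,0],"twist":0,"gripper":-1},{"translation":[-0.15,0.88,0],"twist":0,"gripper":-1}]'

```text
t: 6.68
tcp_pos: [0.5529, -0.2157, 0.1542]
orientation: [3.141, -0.008, 0.001]
contact_force: [0.6, 0.3, -0.1]
finger_gap: 0.0458
gripper_force: 61.9
```

arm_command --plan '[{"translation":[0,0,0],"twist":0,"gripper":-1},{"translation":[0,0,0],"twist":0,"gripper":-1},{"translation":[0,0,0],"twist":0,"gripper":-1}]'

```text
t: 7.05
tcp_pos: [0.5535, -0.2131, 0.1536]
orientation: [-3.141, 0.005, -0.001]
contact_force: [0.5, 0.3, -0.6]
finger_gap: 0.0457
gripper_force: 61.9
```

```bash
python3 - <<'E'
from h import *
m=arm.camera_model("wrist");p,R=pos();i=arm.camera("wrist");cv2.imwrite("pics/w5.png",i[:,:,::-1]);print(p,R.round(4).tolist(),arm.state()["finger_gap"])
for z in (p[2]-.003,.078,.064): print(z,proj(m,p+R@np.array([0,0,p[2]-z])))
E
```

```text
[ 0.55352653 -0.21307131  0.15358456] [[1.0, -0.0033, 0.0003], [-0.0033, -1.0, 0.0004], [0.0003, -0.0004, -1.0]] 0.0457624039354103
0.15058456085321056 (np.float64(318.79627675014115), np.float64(270.3864870717971))
0.078 (np.float64(318.3002304402771), np.float64(219.87732449308882))
0.064 (np.float64(318.24051230066), np.float64(213.79661556966565))
```

View pics/w5.png

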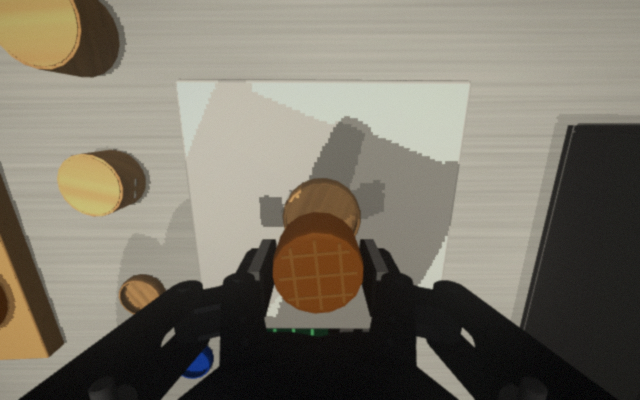

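The held cheese's top is centred at (319,271), on the tool axis. The base's rim is visible behind it: columns 283–361, top row about 179. I fit a circle to the rim edge points cast onto its height.

```bash
python3 - <<'E'
from h import *
from scipy.optimize import least_squares
m=arm.camera_model("wrist");p,R=pos()
i=cv2.imread("pics/w5.png")[:,:,::-1].copy()
h=cv2.cvtColor(i,cv2.COLOR_RGB2HSV)
print(h[172:186,322].tolist());print(h[205,276:290].tolist());print(h[205,354:368].tolist())
k=np.zeros_like(i);k[165:206,270:375]=i[165:206,270:375]
c=max(blobs(k,(4,75,20),(30,255,255),200),key=cv2.contourArea)[:,0]
print(c.min(0),c.max(0))
c=np.array([q for q in c if q[1]<204])+[.0,.0]
for z in(.064,.070,.074,.078):
    P=np.array([ray(m,u,v,z)[:2] for u,v in c])
    f=least_squares(lambda s:np.hypot(*(P-s[:2]).T)-s[2],[.555,-.215,.03],loss='soft_l1',f_scale=.0005)
    print(z,f.x.round(4),np.abs(f.fun).mean())
E
```

```text
[[25, 28, 108], [19, 32, 112], [22, 25, 111], [19, 32, 111], [19, 32, 113], [19, 42, 104], [17, 82, 90], [15, 120, 83], [15, 123, 85], [15, 126, 89], [16, 125, 96], [16, 132, 108], [15, 131, 119], [15, 132, 114]]
[[21, 30, 110], [23, 30, 110], [22, 34, 114], [21, 30, 111], [20, 28, 109], [18, 29, 113], [19, 30, 120], [24, 30, 136], [20, 55, 134], [17, 100, 117], [16, 126, 111], [16, 134, 116], [16, 126, 117], [16, 126, 113]]
[[16, 135, 104], [15, 137, 99], [15, 130, 92], [17, 117, 83], [16, 72, 88], [24, 38, 102], [25, 30, 109], [24, 33, 109], [28, 28, 109], [24, 33, 109], [18, 31, 108], [21, 30, 111], [23, 31, 108], [18, 30, 110]]
[285 178] [357 205]
0.064 [ 0.553  -0.2157  0.0292] 0.0001857798400905221
0.07 [ 0.5551 -0.2156  0.0283] 0.00018045298026462961
0.074 [ 0.5564 -0.2155  0.0278] 0.0001769018378316014
0.078 [ 0.5578 -0.2155  0.0272] 0.00017335077770417795
```

arm_command --plan '[{"translation":[0,0.05,0.1],"twist":0,"gripper":-1},{"translation":[0,0,0.2],"twist":0,"gripper":-1},{"translation":[0,0,0.2],"twist":0,"gripper":-1},{"translation":[0,0,0.0],"twist":0,"gripper":-1},{"translation":[0,0,0.0],"twist":0,"gripper":-1}]'

```text
t: 7.72
tcp_pos: [0.5532, -0.2167, 0.1284]
orientation: [-3.142, 0.007, -0.0]
contact_force: [-0.0, -0.2, -1.1]
finger_gap: 0.0456
gripper_force: 61.9
```

```bash
python3 - <<'E'
from h import *
p,R=pos();i=arm.camera("wrist");cv2.imwrite("pics/w6.png",i[:,:,::-1]);print(p)
s=arm.camera("scene");cv2.imwrite("pics/s6.png",s[:,:,::-1])
a=i[150:330,230:410];b=s[110:200,200:300]
cv2.imwrite("pics/c6.png",np.hstack([cv2.resize(a,(400,400)),cv2.resize(b,(400,400))])[:,:,::-1])
E
```

```text
[ 0.55317689 -0.21671588  0.12836311]
```

View pics/c6.png

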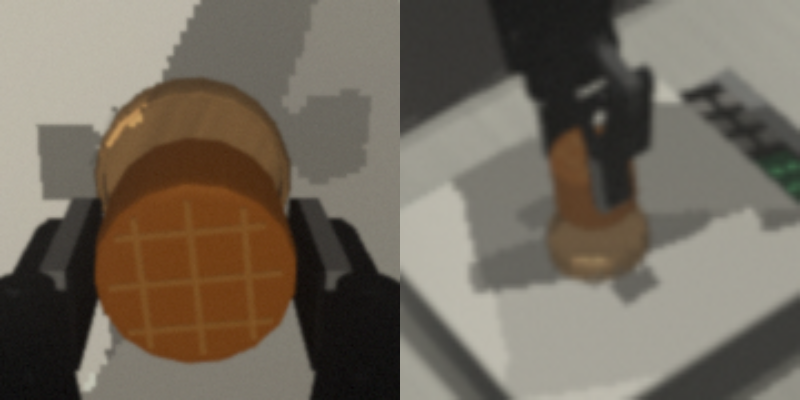

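The cheese sits within 1 mm of the base's axis in both views, so I lower it.

arm_command --plan '[{"translation":[0,-0.014,0.15],"twist":0,"gripper":-1},{"translation":[0,0,0.15],"twist":0,"gripper":-1},{"translation":[0,0,0.1],"twist":0,"gripper":-1},{"translation":[0,0,0.0],"twist":0,"gripper":-1},{"translation":[0,0,0.0],"twist":0,"gripper":-1}]'

```text
t: 8.45
tcp_pos: [0.5532, -0.2161, 0.1084]
orientation: [-3.142, 0.008, -0.0]
contact_force: [-0.3, -0.5, -0.2]
finger_gap: 0.0458
gripper_force: 61.9
```

arm_command --plan '[{"translation":[0,0,0.04],"twist":0,"gripper":-1},{"translation":[0,0,0.03],"twist":0,"gripper":-1},{"translation":[0,0,0.0],"twist":0,"gripper":-1}]'

```text
t: 8.82
tcp_pos: [0.5531, -0.216, 0.1047]
orientation: [-3.141, 0.007, 0.0]
contact_force: [0.3, 0.5, -0.7]
finger_gap: 0.0456
gripper_force: 61.9
```

arm_command --plan '[{"translation":[0,0,0.02],"twist":0,"gripper":-1},{"translation":[0,0,0.0],"twist":0,"gripper":-1},{"translation":[0,0,0.0],"twist":0,"gripper":-1}]'

```text
t: 9.2
tcp_pos: [0.5532, -0.216, 0.104]
orientation: [-3.142, 0.007, -0.0]
contact_force: [-1.8, 0.3, 5.4]
finger_gap: 0.0457
gripper_force: 62.5
```

arm_command --plan '[{"translation":[0,0,0.02],"twist":0,"gripper":-1},{"translation":[0,0,0.0],"twist":0,"gripper":-1},{"translation":[0,0,0.0],"twist":0,"gripper":-1}]'

```text
t: 9.57
tcp_pos: [0.5532, -0.2161, 0.1039]
orientation: [3.141, -0.008, 0.001]
contact_force: [-5.9, 3.1, 23.5]
finger_gap: 0.0455
gripper_force: 64.3
```

It seated at TCP z 0.104, as predicted. I release, rise and go to the large lid.

arm_command --plan '[{"translation":[0,0,-0.02],"twist":0,"gripper":-1},{"translation":[0,0,0],"twist":0,"gripper":1},{"translation":[0,0,0],"twist":0,"gripper":1},{"translation":[0,0,0],"twist":0,"gripper":1},{"translation":[0,0,0],"twist":0,"gripper":1},{"translation":[0,0,-0.3],"twist":0,"gripper":1},{"translation":[0,0,-0.8],"twist":0,"gripper":1},{"translation":[0,0,-0.9],"twist":0,"gripper":1},{"translation":[0,0,0],"twist":0,"gripper":1},{"translation":[0,0,0],"twist":0,"gripper":1}]'

```text
t: 10.82
tcp_pos: [0.553, -0.2159, 0.2041]
orientation: [-3.141, 0.007, -0.0]
contact_force: [-0.8, 0.2, -0.3]
finger_gap: 0.0853
gripper_force: 0.0
```

```bash
cat >> h.py <<'E'
def look(name,roi,smin,lo=4,hi=30):
    "wrist picture; biggest saturated blob in roi (u0,v0,u1,v1)"
    m=arm.camera_model("wrist");p,R=pos();i=arm.camera("wrist");cv2.imwrite(f"pics/{name}.png",i[:,:,::-1])
    u0,v0,u1,v1=roi;k=np.zeros_like(i);k[v0:v1,u0:u1]=i[v0:v1,u0:u1]
    c=max(blobs(k,(lo,smin,20),(hi,255,255),100),key=cv2.contourArea)
    return m,p,R,i,c
def edge(m,c,side,z,r):
    "disc centre from contour: far(+x) edge row and side columns, radius r at height z"
    x0,y0,w,h=cv2.boundingRect(c)
E
sed -i '/^def edge/,$d' h.py
python3 - <<'E'
from h import *
m,p,R,i,c=look("w7",(240,120,400,330),75)
print(p,cv2.boundingRect(c),cv2.minEnclosingCircle(c))
k=i.copy()
c2=max(blobs(k[120:330,240:400].copy(),(4,170,20),(18,255,255),100),key=cv2.contourArea)+[240,120]
print(cv2.boundingRect(c2))
for z in(.064,.078): print(proj(m,p+R@np.array([0,0,p[2]-z])))
x,y,w,h=cv2.boundingRect(c2);print("cheese",ray(m,x+w/2,y+h/2,.095))
x,y,w,h=cv2.boundingRect(c);print("base far edge",ray(m,x+w/2,y,.064),"near edge",ray(m,x+w/2,y+h,.078))
for n,u,v in(("lidl",317.3,114.6),):print(ray(arm.camera_model("top"),u,v,.03))
E
```

```text
[ 0.55300301 -0.21590468  0.20408023] (286, 169, 64, 68) ((317.5, 202.5), 34.32938766479492)
(291, 183, 54, 53)
(np.float64(318.0888075404554), np.float64(196.8996955564052))
(np.float64(318.1288993069689), np.float64(200.9429467707339))
cheese [ 0.55027012 -0.21571858  0.095     ]
base far edge [ 0.58017863 -0.21595469  0.064     ] near edge [ 0.51718948 -0.21557053  0.078     ]
[ 0.69548253 -0.00342549  0.03      ]
```

arm_command --plan '[{"translation":[0.57,-0.84,0],"twist":0,"gripper":1},{"translation":[0.57,-0.84,0],"twist":0,"gripper":1},{"translation":[0.57,-0.84,0],"twist":0,"gripper":1},{"translation":[0.57,-0.84,0],"twist":0,"gripper":1},{"translation":[0.57,-0.84,0],"twist":0,"gripper":1},{"translation":[0,0,0.4],"twist":0,"gripper":1},{"translation":[0,0,0.4],"twist":0,"gripper":1},{"translation":[0,0,0.4],"twist":0,"gripper":1},{"translation":[0,0,0],"twist":0,"gripper":1},{"translation":[0,0,0],"twist":0,"gripper":1},{"translation":[0,0,0],"twist":0,"gripper":1}]'

```text
t: 12.25
tcp_pos: [0.6969, -0.0067, 0.1446]
orientation: [-3.142, 0.007, -0.001]
contact_force: [0.7, -0.7, 0.1]
finger_gap: 0.0855
gripper_force: 0.0
```

```bash
python3 - <<'E'
from h import *
m,p,R,i,c=look("w8",(225,100,415,330),75)
x,y,w,h=cv2.boundingRect(c)
print(p,(x,y,w,h))
print("far edge",ray(m,x+w/2,y,0),"near edge top",ray(m,x+w/2,y+h,.042)); 
for z in(0,.042): print(proj(m,p+R@np.array([0,0,p[2]-z])))
E
```

```text
[ 0.69688458 -0.00669935  0.14458706] (276, 161, 82, 85)
far edge [ 0.73105493 -0.00585531  0.        ] near edge top [ 0.66293939 -0.00545148  0.042     ]
(np.float64(318.08005216302394), np.float64(195.683842551202))
(np.float64(318.20972805970075), np.float64(208.7761146798873))
```

View pics/w8.png

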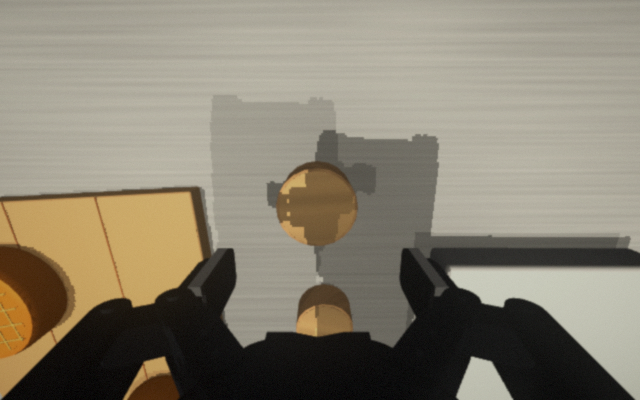

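The lid is at (0.697,-0.0056); both edges agree and the diameter checks. I descend.

arm_command --plan '[{"translation":[0,-0.02,0.5],"twist":0,"gripper":1},{"translation":[0,0,0.7],"twist":0,"gripper":1},{"translation":[0,0,0.6],"twist":0,"gripper":1},{"translation":[0,0,0.3],"twist":0,"gripper":1},{"translation":[0,0,0.15],"twist":0,"gripper":1},{"translation":[0,0,0],"twist":0,"gripper":1},{"translation":[0,0,0],"twist":0,"gripper":1}]'

```text
t: 13.18
tcp_pos: [0.6971, -0.0057, 0.0324]
orientation: [-3.142, 0.007, -0.002]
contact_force: [0.7, 0.3, 0.9]
finger_gap: 0.0856
gripper_force: 0.0
```

arm_command --plan '[{"translation":[0,0,0],"twist":0,"gripper":-1},{"translation":[0,0,0],"twist":0,"gripper":-1},{"translation":[0,0,0],"twist":0,"gripper":-1},{"translation":[0,0,0],"twist":0,"gripper":-1},{"translation":[0,0,0],"twist":0,"gripper":-1}]'

```text
t: 13.8
tcp_pos: [0.6971, -0.0057, 0.0325]
orientation: [-3.142, 0.007, -0.002]
contact_force: [-3.2, -1.1, 11.1]
finger_gap: 0.067
gripper_force: 66.0
```

arm_command --plan '[{"translation":[0,0,-0.3],"twist":0,"gripper":-1},{"translation":[0,0,-0.8],"twist":0,"gripper":-1},{"translation":[0,0,-0.9],"twist":0,"gripper":-1},{"translation":[0,0,-0.7],"twist":0,"gripper":-1},{"translation":[-0.58,0.84,0],"twist":0,"gripper":-1},{"translation":[-0.58,0.84,0],"twist":0,"gripper":-1},{"translation":[-0.58,0.84,0],"twist":0,"gripper":-1},{"translation":[-0.58,0.84,0],"twist":0,"gripper":-1},{"translation":[-0.58,0.84,0],"twist":0,"gripper":-1},{"translation":[0,0,0],"twist":0,"gripper":-1},{"translation":[0,0,0],"twist":0,"gripper":-1},{"translation":[0,0,0],"twist":0,"gripper":-1}]'

```text
t: 15.3
tcp_pos: [0.5513, -0.2139, 0.1665]
orientation: [-3.141, 0.005, -0.001]
contact_force: [-0.0, 0.3, -1.0]
finger_gap: 0.0669
gripper_force: 67.0
```

```bash
python3 - <<'E'
from h import *
m,p,R,i,c=look("w9",(225,100,415,330),75)
print(p,cv2.boundingRect(c),arm.state()["finger_gap"])
for z in(p[2]+.0095,p[2]-.0325,.097,.064): print(proj(m,p+R@np.array([0,0,p[2]-z])))
s=arm.camera("scene")
cv2.imwrite("pics/c9.png",np.hstack([cv2.resize(i[130:350,210:430],(400,400)),cv2.resize(s[90:190,190:290],(400,400))])[:,:,::-1])
E
```

```text
[ 0.55130871 -0.21385952  0.16651371] (238, 174, 160, 156) 0.06703648022562803
(np.float64(318.9274979639633), np.float64(284.7051208782634))
(np.float64(318.53766360232936), np.float64(244.74345965237666))
(np.float64(318.32318233431795), np.float64(222.7571274685046))
(np.float64(318.1869839465748), np.float64(208.79552129378143))
```

View pics/c9.png

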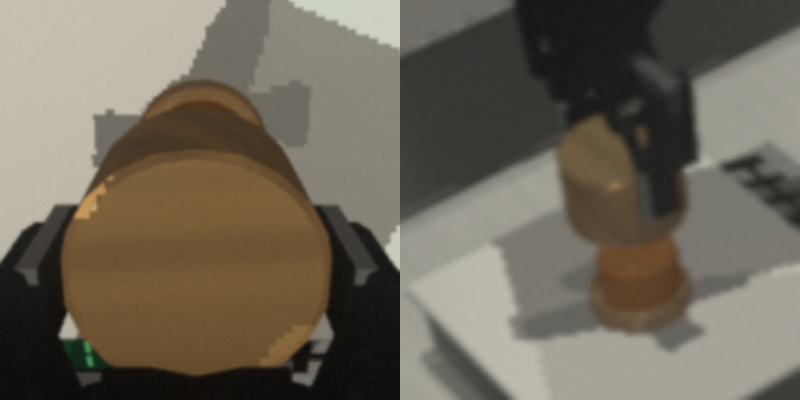

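The lid hangs level above the cheese and base, and the base's far edge is visible at row 174. I compute the remaining offset from the lid and base edges in the same picture.

```bash
python3 - <<'E'
from h import *
m=arm.camera_model("wrist");p,R=pos()
i=cv2.imread("pics/w9.png")[:,:,::-1].copy()
print("base x",ray(m,320,173.7,.064)[0]-.030)
g=cv2.cvtColor(i,cv2.COLOR_RGB2HSV)
print([tuple(x) for x in g[172:222:2,320].tolist()])
for n,q in (("rim far",[.0345,0,.0325]),("top far",[.0345,0,-.0095]),("top near",[-.0345,0,-.0095])): print(n,proj(m,p+R@np.array(q)))
for v in (180,184): 
    r=np.where(g[v,260:380,1]>75)[0]+260; print(v,r.min(),r.max())
    d=[ray(m,u,v,.067)for u in(r.min(),r.max()+1)]; print((d[0]+d[1])/2)
E
```

```text
base x 0.5508723254277778
[(21, 30, 111), (16, 88, 90), (16, 122, 88), (16, 130, 102), (16, 137, 115), (16, 126, 113), (16, 134, 110), (14, 169, 83), (13, 144, 83), (16, 118, 78), (16, 127, 70), (15, 120, 72), (17, 124, 74), (16, 121, 74), (15, 128, 74), (17, 129, 75), (15, 128, 78), (17, 132, 77), (15, 128, 74), (15, 122, 71), (17, 130, 92), (16, 131, 105), (16, 138, 102), (16, 137, 119), (17, 133, 125)]
rim far (np.float64(318.5267096719693), np.float64(188.494000713202))
top far (np.float64(318.9454235065805), np.float64(212.27510077266177))
top near (np.float64(318.94438528692143), np.float64(346.83595057785135))
180 300 340
[ 0.57632638 -0.21604459  0.067     ]
184 295 345
[ 0.57304962 -0.21603889  0.067     ]
```

arm_command --plan '[{"translation":[-0.008,0.042,0.1],"twist":0,"gripper":-1},{"translation":[0,0,0.2],"twist":0,"gripper":-1},{"translation":[0,0,0.2],"twist":0,"gripper":-1},{"translation":[0,0,0],"twist":0,"gripper":-1},{"translation":[0,0,0],"twist":0,"gripper":-1},{"translation":[0,0,0],"twist":0,"gripper":-1}]'

```text
t: 16.15
tcp_pos: [0.5503, -0.2172, 0.1416]
orientation: [3.142, -0.008, 0.001]
contact_force: [0.4, 0.8, 0.3]
finger_gap: 0.0666
gripper_force: 67.0
```

arm_command --plan '[{"translation":[0,0,0.2],"twist":0,"gripper":-1},{"translation":[0,0,0.2],"twist":0,"gripper":-1},{"translation":[0,0,0.2],"twist":0,"gripper":-1},{"translation":[0,0,0.1],"twist":0,"gripper":-1},{"translation":[0,0,0],"twist":0,"gripper":-1},{"translation":[0,0,0],"twist":0,"gripper":-1}]'

```text
t: 16.9
tcp_pos: [0.5503, -0.2172, 0.1065]
orientation: [3.142, -0.007, 0.0]
contact_force: [0.6, -0.1, -0.3]
finger_gap: 0.0668
gripper_force: 67.1
```

arm_command --plan '[{"translation":[0,-0.01,0.1],"twist":0,"gripper":-1},{"translation":[0,0,0.06],"twist":0,"gripper":-1},{"translation":[0,0,0],"twist":0,"gripper":-1},{"translation":[0,0,0],"twist":0,"gripper":-1}]'

```text
t: 17.4
tcp_pos: [0.5502, -0.2166, 0.0983]
orientation: [-3.142, 0.008, -0.0]
contact_force: [0.7, -0.2, -0.3]
finger_gap: 0.0671
gripper_force: 67.1
```

arm_command --plan '[{"translation":[0,0,0.02],"twist":0,"gripper":-1},{"translation":[0,0,0.02],"twist":0,"gripper":-1},{"translation":[0,0,0],"twist":0,"gripper":-1},{"translation":[0,0,0],"twist":0,"gripper":-1}]'

```text
t: 17.9
tcp_pos: [0.5502, -0.2166, 0.0965]
orientation: [-3.142, 0.007, -0.0]
contact_force: [-1.3, 0.1, 5.8]
finger_gap: 0.067
gripper_force: 67.6
```

arm_command --plan '[{"translation":[0,0,0],"twist":0,"gripper":1},{"translation":[0,0,0],"twist":0,"gripper":1},{"translation":[0,0,0],"twist":0,"gripper":1},{"translation":[0,0,0],"twist":0,"gripper":1},{"translation":[0,0,-0.4],"twist":0,"gripper":1},{"translation":[0,0,-0.9],"twist":0,"gripper":1},{"translation":[0,0,-0.8],"twist":0,"gripper":1},{"translation":[0,0,0],"twist":0,"gripper":1},{"translation":[0,0,0],"twist":0,"gripper":1},{"translation":[0,0,0],"twist":0,"gripper":1}]'

```text
t: 19.15
tcp_pos: [0.5499, -0.2165, 0.2003]
orientation: [-3.141, 0.007, 0.002]
contact_force: [0.3, 0.1, -0.6]
finger_gap: 0.0855
gripper_force: 0.0
```

```bash
python3 - <<'E'
from h import *
m,p,R,i,c=look("w10",(240,100,400,330),75)
x,y,w,h=cv2.boundingRect(c);print(p,(x,y,w,h))
print("far",ray(m,x+w/2,y,.064)-[.0345,0,0],"near",ray(m,x+w/2,y+h,.106)+[.0345,0,0])
E
```

```text
[ 0.54992178 -0.21645709  0.20033508] (276, 162, 84, 88)
far [ 0.54951273 -0.21646857  0.064     ] near [ 0.55041714 -0.21601219  0.106     ]
```

arm_command --plan '[{"translation":[-0.44,-0.8,0],"twist":0,"gripper":1},{"translation":[-0.44,-0.8,0],"twist":0,"gripper":1},{"translation":[-0.44,-0.8,0],"twist":0,"gripper":1},{"translation":[-0.44,-0.8,0],"twist":0,"gripper":1},{"translation":[-0.44,-0.8,0],"twist":0,"gripper":1},{"translation":[0,0,0.4],"twist":0,"gripper":1},{"translation":[0,0,0.6],"twist":0,"gripper":1},{"translation":[0,0,0.6],"twist":0,"gripper":1},{"translation":[0,0,0.0],"twist":0,"gripper":1},{"translation":[0,0,0],"twist":0,"gripper":1},{"translation":[0,0,0],"twist":0,"gripper":1}]'

```text
t: 20.58
tcp_pos: [0.4416, -0.0161, 0.1223]
orientation: [-3.141, 0.007, -0.002]
contact_force: [0.5, -0.4, -0.4]
finger_gap: 0.0855
gripper_force: 0.0
```

```bash
python3 - <<'E'
from h import *
m,p,R,i,c=look("w11",(240,150,400,330),75)
x,y,w,h=cv2.boundingRect(c);print(p,(x,y,w,h),cv2.contourArea(c))
print("far",ray(m,x+w/2,y,.0)-[.024,0,0],"near",ray(m,x+w/2,y+h,.012)+[.0225,0,0],"near2",ray(m,x+w/2,y+h,.008)+[.024,0,0])
E
```

```text
[ 0.44155247 -0.01606883  0.12225053] (294, 180, 53, 53) 2138.0
far [ 0.4381033  -0.01824247  0.        ] near [ 0.43913363 -0.01797001  0.012     ] near2 [ 0.43896172 -0.01800813  0.008     ]
```

arm_command --plan '[{"translation":[-0.058,0.04,0.4],"twist":0,"gripper":0.35},{"translation":[0,0,0.6],"twist":0,"gripper":0.35},{"translation":[0,0,0.5],"twist":0,"gripper":0.35},{"translation":[0,0,0.36],"twist":0,"gripper":0.35},{"translation":[0,0,0],"twist":0,"gripper":0.35},{"translation":[0,0,0],"twist":0,"gripper":0.35},{"translation":[0,0,0],"twist":0,"gripper":0.35}]'

```text
t: 21.5
tcp_pos: [0.4386, -0.018, 0.0291]
orientation: [-3.142, 0.007, -0.002]
contact_force: [-0.6, -0.6, 0.2]
finger_gap: 0.0577
gripper_force: 0.0
```

arm_command --plan '[{"translation":[0,0,0.06],"twist":0,"gripper":0.35},{"translation":[0,0,0.02],"twist":0,"gripper":0.35},{"translation":[0,0,0],"twist":0,"gripper":0.35},{"translation":[0,0,0],"twist":0,"gripper":0.35}]'

```text
t: 22.0
tcp_pos: [0.4382, -0.018, 0.0243]
orientation: [-3.141, 0.007, 0.0]
contact_force: [0.0, 0.0, -0.0]
finger_gap: 0.0577
gripper_force: 0.0
```

arm_command --plan '[{"translation":[0.006,0,0.04],"twist":0,"gripper":0.35},{"translation":[0,0,0.0],"twist":0,"gripper":0.35},{"translation":[0,0,0],"twist":0,"gripper":0.35}]'

```text
t: 22.38
tcp_pos: [0.4385, -0.018, 0.0223]
orientation: [-3.141, 0.008, 0.0]
contact_force: [0.3, 0.7, -0.6]
finger_gap: 0.0578
gripper_force: 0.0
```

arm_command --plan '[{"translation":[0,0,0.02],"twist":0,"gripper":0.35},{"translation":[0,0,0],"twist":0,"gripper":0.35},{"translation":[0,0,0],"twist":0,"gripper":0.35}]'

```text
t: 22.75
tcp_pos: [0.4386, -0.018, 0.0213]
orientation: [-3.141, 0.007, 0.0]
contact_force: [-0.6, 0.0, 0.5]
finger_gap: 0.0576
gripper_force: 0.0
```

arm_command --plan '[{"translation":[0,0,0.02],"twist":0,"gripper":0.35},{"translation":[0,0,0],"twist":0,"gripper":0.35},{"translation":[0,0,0],"twist":0,"gripper":0.35}]'

```text
t: 23.12
tcp_pos: [0.4385, -0.0181, 0.0203]
orientation: [-3.141, 0.007, 0.0]
contact_force: [0.7, -0.5, -0.3]
finger_gap: 0.0577
gripper_force: 0.0
```

arm_command --plan '[{"translation":[0,0,0],"twist":0,"gripper":-0.05},{"translation":[0,0,0],"twist":0,"gripper":-1},{"translation":[0,0,0],"twist":0,"gripper":-1},{"translation":[0,0,0],"twist":0,"gripper":-1}]'

```text
t: 23.62
tcp_pos: [0.4385, -0.0181, 0.0208]
orientation: [-3.141, 0.008, -0.001]
contact_force: [-1.2, 1.7, 18.2]
finger_gap: 0.0453
gripper_force: 58.5
```

arm_command --plan '[{"translation":[0,0,-0.3],"twist":0,"gripper":-1},{"translation":[0,0,-0.9],"twist":0,"gripper":-1},{"translation":[0,0,-0.9],"twist":0,"gripper":-1},{"translation":[0,0,-0.9],"twist":0,"gripper":-1},{"translation":[0.446,0.793,-0.1],"twist":0,"gripper":-1},{"translation":[0.446,0.793,0],"twist":0,"gripper":-1},{"translation":[0.446,0.793,0],"twist":0,"gripper":-1},{"translation":[0.446,0.793,0],"twist":0,"gripper":-1},{"translation":[0.446,0.793,0],"twist":0,"gripper":-1},{"translation":[0,0,0],"twist":0,"gripper":-1},{"translation":[0,0,0],"twist":0,"gripper":-1},{"translation":[0,0,0],"twist":0,"gripper":-1}]'

```text
t: 25.12
tcp_pos: [0.549, -0.2159, 0.1757]
orientation: [-3.141, 0.006, 0.0]
contact_force: [-0.6, -0.9, -0.8]
finger_gap: 0.0451
gripper_force: 61.8
```

```bash
python3 - <<'E'
from h import *
m,p,R,i,c=look("w12",(240,100,400,330),75)
x,y,w,h=cv2.boundingRect(c);print(p,(x,y,w,h),arm.state()["finger_gap"])
print("lid far",ray(m,x+w/2,y,.064)-[.0345,0,0])
b=p[2]-.0208
for n,q in (("rim far",[.0225,0,.0088]),("rim near",[-.0225,0,.0088]),("bot far",[.024,0,.0208]),("floor",[0,0,.0178])): print(n,proj(m,p+R@np.array(q)))
for v in (175,185,195):
    g=cv2.cvtColor(i,cv2.COLOR_RGB2HSV); r=np.where(g[v,230:410,1]>75)[0]+230
    d=[ray(m,u,v,.085)for u in(r.min(),r.max()+1)]; print(v,r.min(),r.max(),((d[0]+d[1])/2)[1])
s=arm.camera("scene")
cv2.imwrite("pics/c12.png",np.hstack([cv2.resize(i[130:330,220:420],(400,400)),cv2.resize(s[90:190,190:290],(400,400))])[:,:,::-1])
E
```

```text
[ 0.54899537 -0.21588721  0.17569471] (272, 165, 95, 135) 0.04494611352049252
lid far [ 0.54985569 -0.21706409  0.064     ]
rim far (np.float64(318.82180338046004), np.float64(223.56427922407727))
rim near (np.float64(318.8281519191181), np.float64(302.0744663866452))
bot far (np.float64(318.7060220499648), np.float64(212.86661834297266))
floor (np.float64(318.74045610860816), np.float64(256.33665833859925))
175 293 344 -0.21652053427061352
185 285 352 -0.21649306341233135
195 278 358 -0.21607446290687887
```

View pics/c12.png

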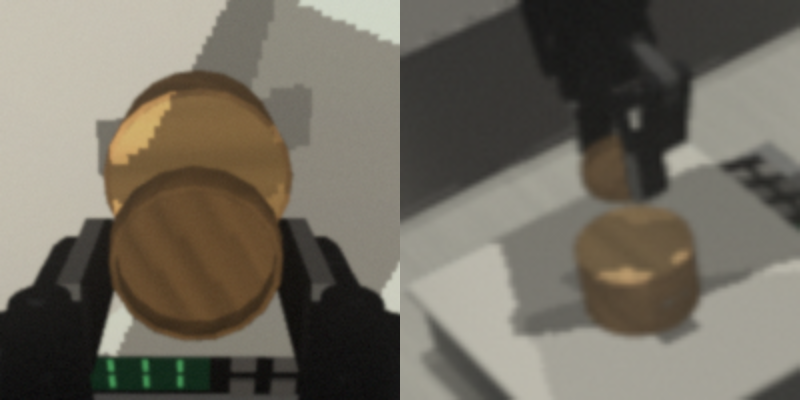

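The base hangs level and is centred on the lid to about 1 mm. I lower it.

arm_command --plan '[{"translation":[0.02,0.01,0.2],"twist":0,"gripper":-1},{"translation":[0,0,0.25],"twist":0,"gripper":-1},{"translation":[0,0,0.25],"twist":0,"gripper":-1},{"translation":[0,0,0.2],"twist":0,"gripper":-1},{"translation":[0,0,0],"twist":0,"gripper":-1},{"translation":[0,0,0],"twist":0,"gripper":-1},{"translation":[0,0,0],"twist":0,"gripper":-1}]'

```text
t: 26.1
tcp_pos: [0.5503, -0.2174, 0.1307]
orientation: [3.141, -0.007, 0.001]
contact_force: [-0.1, -0.2, 0.2]
finger_gap: 0.0451
gripper_force: 61.8
```

arm_command --plan '[{"translation":[0,0,0.03],"twist":0,"gripper":-1},{"translation":[0,0,0],"twist":0,"gripper":-1},{"translation":[0,0,0],"twist":0,"gripper":-1}]'

```text
t: 26.48
tcp_pos: [0.5501, -0.2174, 0.1288]
orientation: [-3.142, 0.008, 0.0]
contact_force: [0.6, -0.3, 0.8]
finger_gap: 0.045
gripper_force: 61.8
```

arm_command --plan '[{"translation":[0,-0.02,0.015],"twist":0,"gripper":-1},{"translation":[0,0,0],"twist":0,"gripper":-1},{"translation":[0,0,0],"twist":0,"gripper":-1}]'

```text
t: 26.85
tcp_pos: [0.5501, -0.2163, 0.1281]
orientation: [-3.141, 0.007, 0.0]
contact_force: [0.2, 0.2, -0.4]
finger_gap: 0.0449
gripper_force: 61.8
```

arm_command --plan '[{"translation":[0,0,0.02],"twist":0,"gripper":-1},{"translation":[0,0,0],"twist":0,"gripper":-1},{"translation":[0,0,0],"twist":0,"gripper":-1}]'

```text
t: 27.22
tcp_pos: [0.5502, -0.2164, 0.1271]
orientation: [-3.142, 0.008, -0.0]
contact_force: [0.4, 0.6, 1.5]
finger_gap: 0.0449
gripper_force: 61.9
```

arm_command --plan '[{"translation":[0,0,0.012],"twist":0,"gripper":-1},{"translation":[0,0,0],"twist":0,"gripper":-1},{"translation":[0,0,0],"twist":0,"gripper":-1}]'

```text
t: 27.6
tcp_pos: [0.5502, -0.2164, 0.127]
orientation: [3.142, -0.008, 0.001]
contact_force: [-3.3, 1.0, 11.1]
finger_gap: 0.0451
gripper_force: 63.0
```

arm_command --plan '[{"translation":[0,0,-0.012],"twist":0,"gripper":1},{"translation":[0,0,0],"twist":0,"gripper":1},{"translation":[0,0,0],"twist":0,"gripper":1},{"translation":[0,0,0],"twist":0,"gripper":1},{"translation":[0,0,-0.3],"twist":0,"gripper":1},{"translation":[0,0,-0.9],"twist":0,"gripper":1},{"translation":[0,0,-0.8],"twist":0,"gripper":1},{"translation":[0,0,0],"twist":0,"gripper":1},{"translation":[0,0,0],"twist":0,"gripper":1},{"translation":[0,0,0],"twist":0,"gripper":1}]'

```text
t: 28.85
tcp_pos: [0.5499, -0.2163, 0.2264]
orientation: [-3.141, 0.007, 0.002]
contact_force: [0.9, 0.1, -0.7]
finger_gap: 0.0855
gripper_force: 0.0
```

```bash
python3 - <<'E'
from h import *
m,p,R,i,c=look("w13",(240,100,400,330),75)
x,y,w,h=cv2.boundingRect(c);print(p,(x,y,w,h))
print("lid far",ray(m,x+w/2,y,.064)-[.0345,0,0],"near",ray(m,x+w/2,y+h,.106)+[.0345,0,0])
for n,q in (("rim far",[.0225,.118]),("rim near",[-.0225,.118]),("bot far",[.024,.106]),("rim left",None)):
    if q: print(n,proj(m,np.array([.5502+q[0],-.2164,q[1]])))
print("pred sides",proj(m,np.array([.5502,-.2164+.0225,.118])),proj(m,np.array([.5502,-.2164-.0225,.118])))
g=cv2.cvtColor(i,cv2.COLOR_RGB2GRAY).astype(int)
print("col",g[165:265,318].tolist());v=int(proj(m,np.array([.5502,-.2164,.118]))[1]);print("row",v,g[v,270:370].tolist())
E
```

```text
[ 0.54985806 -0.21626374  0.22644344] (280, 159, 76, 78)
lid far [ 0.5487053  -0.21629711  0.064     ] near [ 0.55084    -0.21584309  0.106     ]
rim far (np.float64(318.3131249663698), np.float64(180.4206458587097))
rim near (np.float64(318.5852670147499), np.float64(230.58464551731672))
bot far (np.float64(318.26400882420916), np.float64(175.85972424387708))
pred sides (np.float64(292.20199600751346), np.float64(206.32371248380147)) (np.float64(344.7111832699344), np.float64(206.0138762978332))
col [87, 92, 101, 107, 107, 106, 104, 105, 105, 105, 100, 84, 69, 68, 71, 77, 84, 82, 81, 82, 83, 82, 83, 82, 82, 84, 84, 85, 87, 89, 85, 85, 87, 88, 87, 86, 84, 83, 83, 82, 78, 77, 80, 77, 75, 77, 78, 80, 79, 80, 84, 83, 86, 86, 86, 86, 91, 89, 87, 88, 82, 68, 64, 71, 79, 95, 109, 115, 113, 113, 113, 115, 128, 133, 133, 137, 136, 136, 134, 134, 136, 136, 136, 137, 134, 135, 137, 134, 134, 136, 133, 133, 134, 133, 133, 134, 133, 134, 132, 135]
row 206 [192, 192, 191, 190, 190, 191, 191, 193, 194, 188, 176, 126, 99, 99, 102, 106, 104, 106, 107, 124, 137, 100, 82, 82, 84, 85, 88, 85, 85, 83, 81, 81, 79, 81, 85, 90, 87, 87, 88, 88, 88, 87, 84, 81, 79, 76, 78, 78, 77, 82, 83, 84, 89, 87, 85, 85, 86, 82, 84, 83, 87, 95, 100, 99, 97, 103, 107, 105, 107, 99, 88, 83, 78, 74, 80, 108, 121, 124, 122, 122, 124, 122, 119, 112, 109, 112, 133, 136, 140, 138, 137, 134, 137, 137, 139, 136, 138, 138, 138, 136]
```

arm_command --plan '[{"translation":[-0.17,-0.85,0],"twist":0,"gripper":1},{"translation":[-0.17,-0.85,0],"twist":0,"gripper":1},{"translation":[-0.17,-0.85,0],"twist":0,"gripper":1},{"translation":[-0.17,-0.85,0],"twist":0,"gripper":1},{"translation":[-0.17,-0.85,0],"twist":0,"gripper":1},{"translation":[-0.17,-0.85,0],"twist":0,"gripper":1},{"translation":[-0.17,-0.85,0],"twist":0,"gripper":1},{"translation":[-0.17,-0.85,0],"twist":0,"gripper":1},{"translation":[-0.17,-0.85,0],"twist":0,"gripper":1},{"translation":[-0.17,-0.85,0],"twist":0,"gripper":1},{"translation":[-0.17,-0.85,0],"twist":0,"gripper":1},{"translation":[-0.17,-0.75,0],"twist":0,"gripper":1}]'

```text
t: 30.4
tcp_pos: [0.4499, 0.2906, 0.2267]
orientation: [3.141, -0.007, -0.001]
contact_force: [0.7, -0.1, -0.7]
finger_gap: 0.0851
gripper_force: 0.0
```

arm_command --plan '[{"translation":[0,0,0.6],"twist":0,"gripper":1},{"translation":[0,0,0.6],"twist":0,"gripper":1},{"translation":[0,0,0.2],"twist":0,"gripper":1},{"translation":[0,0,0],"twist":0,"gripper":1},{"translation":[0,0,0],"twist":0,"gripper":1},{"translation":[0,0,0],"twist":0,"gripper":1}]'

```text
t: 31.15
tcp_pos: [0.4508, 0.2893, 0.1579]
orientation: [-3.141, 0.007, -0.001]
contact_force: [0.2, 0.5, -1.4]
finger_gap: 0.0856
gripper_force: 0.0
```

```bash
python3 - <<'E'
from h import *
m,p,R,i,c=look("w14",(240,120,400,330),170,4,18)
x,y,w,h=cv2.boundingRect(c);print(p,(x,y,w,h),cv2.contourArea(c))
print("far",ray(m,x+w/2,y,.024)-[.018,0,0],"near",ray(m,x+w/2,y+h,.047)+[.018,0,0])
E
```

```text
[0.45077787 0.28930133 0.15785129] (299, 184, 42, 43) 1317.5
far [0.44705219 0.28755822 0.024     ] near [0.44928083 0.28787619 0.047     ]
```

base_s sits where predicted on the lid, and cheese_s is at (0.448,0.288). I pre-close slightly to clear the wheel and descend.

arm_command --plan '[{"translation":[-0.055,0.03,0.4],"twist":0,"gripper":0.2},{"translation":[0,0,0.4],"twist":0,"gripper":0.2},{"translation":[0,0,0.5],"twist":0,"gripper":0.2},{"translation":[0,0,0.5],"twist":0,"gripper":0.2},{"translation":[0,0,0.24],"twist":0,"gripper":0.2},{"translation":[0,0,0],"twist":0,"gripper":0.2},{"translation":[0,0,0],"twist":0,"gripper":0.2}]'

```text
t: 32.08
tcp_pos: [0.4481, 0.2878, 0.0559]
orientation: [-3.141, 0.008, -0.001]
contact_force: [0.3, -0.1, -0.6]
finger_gap: 0.0512
gripper_force: 0.0
```

arm_command --plan '[{"translation":[0,0,0],"twist":0,"gripper":-1},{"translation":[0,0,0],"twist":0,"gripper":-1},{"translation":[0,0,0],"twist":0,"gripper":-1},{"translation":[0,0,0],"twist":0,"gripper":-1}]'

```text
t: 32.58
tcp_pos: [0.4481, 0.2878, 0.0562]
orientation: [-3.141, 0.008, -0.002]
contact_force: [-3.0, -1.7, 15.3]
finger_gap: 0.0333
gripper_force: 58.3
```

arm_command --plan '[{"translation":[0,0,-0.3],"twist":0,"gripper":-1},{"translation":[0,0,-0.8],"twist":0,"gripper":-1},{"translation":[0,0,-0.9],"twist":0,"gripper":-1},{"translation":[0,0,-0.8],"twist":0,"gripper":-1},{"translation":[0.17,0.84,0],"twist":0,"gripper":-1},{"translation":[0.17,0.84,0],"twist":0,"gripper":-1},{"translation":[0.17,0.84,0],"twist":0,"gripper":-1},{"translation":[0.17,0.84,0],"twist":0,"gripper":-1},{"translation":[0.17,0.84,0],"twist":0,"gripper":-1},{"translation":[0.17,0.84,0],"twist":0,"gripper":-1},{"translation":[0.17,0.84,0],"twist":0,"gripper":-1},{"translation":[0.17,0.84,0],"twist":0,"gripper":-1}]'

```text
t: 34.08
tcp_pos: [0.5143, -0.0501, 0.1961]
orientation: [3.142, -0.007, 0.001]
contact_force: [0.0, 0.2, -0.5]
finger_gap: 0.0331
gripper_force: 60.1
```

arm_command --plan '[{"translation":[0.17,0.84,0],"twist":0,"gripper":-1},{"translation":[0.17,0.84,0],"twist":0,"gripper":-1},{"translation":[0.17,0.84,0],"twist":0,"gripper":-1},{"translation":[0.17,0.84,0],"twist":0,"gripper":-1},{"translation":[0,0,0],"twist":0,"gripper":-1},{"translation":[0,0,0],"twist":0,"gripper":-1},{"translation":[0,0,0],"twist":0,"gripper":-1}]'

```text
t: 34.95
tcp_pos: [0.5475, -0.2158, 0.1955]
orientation: [-3.141, 0.005, -0.0]
contact_force: [-0.1, -0.7, 0.2]
finger_gap: 0.0333
gripper_force: 60.1
```

```bash
python3 - <<'E'
from h import *
m,p,R,i,c=look("w15",(240,100,400,340),170,4,18)
x,y,w,h=cv2.boundingRect(c);print(p,"cheese",(x,y,w,h),arm.state()["finger_gap"])
zt=p[2]-.034+.027
print("cheese near edge",ray(m,x+w/2,y+h,zt-.004)+[.018,0,0],"far bottom",ray(m,x+w/2,y,p[2]-.030)-[.018,0,0])
print("base far pred row",proj(m,np.array([.5502+.024,-.2164,.106])),"sides at rim row",proj(m,np.array([.5502,-.2164+.024,.112])),proj(m,np.array([.5502,-.2164-.024,.112])))
g=cv2.cvtColor(i,cv2.COLOR_RGB2GRAY).astype(int)
print(g[160:225,319].tolist());print("row",g[200,270:370].tolist())
E
```

```text
[ 0.54749012 -0.21580756  0.19551209] cheese (285, 217, 66, 75) 0.0330707908200437
cheese near edge [ 0.54773463 -0.21531249  0.18451209] far bottom [ 0.54791492 -0.21550785  0.16551209]
base far pred row (np.float64(318.96203828577944), np.float64(180.80359158084528)) sides at rim row (np.float64(287.90163002057494), np.float64(213.19068111692425)) (np.float64(350.32301623756587), np.float64(212.89777506523725))
[82, 66, 64, 69, 72, 67, 68, 77, 86, 90, 96, 105, 106, 108, 108, 104, 107, 103, 106, 108, 100, 83, 70, 67, 67, 71, 77, 82, 79, 76, 79, 80, 81, 81, 79, 82, 82, 81, 85, 83, 84, 85, 86, 85, 86, 87, 87, 88, 88, 83, 82, 85, 82, 82, 78, 79, 74, 64, 58, 57, 58, 57, 58, 57, 59]
row [195, 192, 191, 193, 182, 148, 120, 99, 93, 97, 96, 97, 98, 97, 97, 96, 101, 96, 95, 92, 84, 85, 97, 116, 127, 117, 101, 91, 90, 90, 89, 85, 84, 83, 84, 80, 79, 77, 78, 80, 81, 85, 82, 85, 85, 87, 86, 86, 87, 84, 84, 83, 83, 81, 78, 78, 83, 85, 86, 88, 87, 91, 89, 87, 84, 84, 85, 82, 86, 85, 84, 81, 83, 82, 78, 72, 71, 87, 92, 92, 92, 93, 95, 92, 93, 95, 92, 95, 89, 89, 94, 115, 132, 139, 137, 135, 138, 137, 138, 140]
```

arm_command --plan '[{"translation":[0.048,0.005,0.2],"twist":0,"gripper":-1},{"translation":[0,0,0.25],"twist":0,"gripper":-1},{"translation":[0,0,0.2],"twist":0,"gripper":-1},{"translation":[0,0,0],"twist":0,"gripper":-1},{"translation":[0,0,0],"twist":0,"gripper":-1},{"translation":[0,0,0],"twist":0,"gripper":-1}]'

```text
t: 35.75
tcp_pos: [0.5499, -0.2172, 0.1629]
orientation: [3.141, -0.008, 0.001]
contact_force: [-0.8, -0.3, -0.7]
finger_gap: 0.0329
gripper_force: 60.1
```

arm_command --plan '[{"translation":[0,-0.016,0.1],"twist":0,"gripper":-1},{"translation":[0,0,0.16],"twist":0,"gripper":-1},{"translation":[0,0,0],"twist":0,"gripper":-1},{"translation":[0,0,0],"twist":0,"gripper":-1}]'

```text
t: 36.25
tcp_pos: [0.5498, -0.2163, 0.1495]
orientation: [-3.142, 0.007, 0.0]
contact_force: [0.3, 0.4, -0.2]
finger_gap: 0.0332
gripper_force: 60.1
```

arm_command --plan '[{"translation":[0,0,0.08],"twist":0,"gripper":-1},{"translation":[0,0,0.03],"twist":0,"gripper":-1},{"translation":[0,0,0],"twist":0,"gripper":-1},{"translation":[0,0,0],"twist":0,"gripper":-1}]'

```text
t: 36.75
tcp_pos: [0.5498, -0.2163, 0.1441]
orientation: [-3.142, 0.008, -0.0]
contact_force: [-0.8, 0.7, -0.4]
finger_gap: 0.0329
gripper_force: 60.1
```

arm_command --plan '[{"translation":[0,0,0.02],"twist":0,"gripper":-1},{"translation":[0,0,0],"twist":0,"gripper":-1},{"translation":[0,0,0],"twist":0,"gripper":-1}]'

```text
t: 37.12
tcp_pos: [0.5499, -0.2163, 0.1433]
orientation: [3.142, -0.008, 0.001]
contact_force: [-0.5, -0.0, 4.9]
finger_gap: 0.0336
gripper_force: 60.7
```

arm_command --plan '[{"translation":[0,0,0.01],"twist":0,"gripper":-1},{"translation":[0,0,0],"twist":0,"gripper":-1},{"translation":[0,0,0],"twist":0,"gripper":-1}]'

```text
t: 37.5
tcp_pos: [0.5499, -0.2163, 0.1433]
orientation: [3.141, -0.007, 0.001]
contact_force: [-2.7, 2.1, 12.2]
finger_gap: 0.0333
gripper_force: 61.5
```

It seated at 0.143, as predicted. I release, check, and go to the small lid.

arm_command --plan '[{"translation":[0,0,-0.02],"twist":0,"gripper":1},{"translation":[0,0,0],"twist":0,"gripper":1},{"translation":[0,0,0],"twist":0,"gripper":1},{"translation":[0,0,0],"twist":0,"gripper":1},{"translation":[0,0,-0.3],"twist":0,"gripper":1},{"translation":[0,0,-0.8],"twist":0,"gripper":1},{"translation":[0,0,-0.6],"twist":0,"gripper":1},{"translation":[0,0,0],"twist":0,"gripper":1},{"translation":[0,0,0],"twist":0,"gripper":1},{"translation":[0,0,0],"twist":0,"gripper":1}]'

```text
t: 38.75
tcp_pos: [0.5495, -0.2162, 0.228]
orientation: [-3.141, 0.007, 0.002]
contact_force: [-0.0, -0.5, 0.4]
finger_gap: 0.0856
gripper_force: 0.0
```

```bash
python3 - <<'E'
from h import *
m,p,R,i,c=look("w16",(240,100,400,340),170,4,18)
x,y,w,h=cv2.boundingRect(c);print(p,"cheese",(x,y,w,h))
print("cheese near edge",ray(m,x+w/2,y+h,.132)+[.018,0,0])
P=lambda a,b,z:np.round(proj(m,np.array([.5502+a,-.2164+b,z])),1)
print("pred: base far",P(.024,0,.106),"lid far",P(.0345,0,.064),"lid near",P(-.0345,0,.106),"base near",P(-.0225,0,.118))
g=cv2.cvtColor(i,cv2.COLOR_RGB2GRAY).astype(int)
print(g[150:260,319].tolist())
E
```

```text
[ 0.54951551 -0.21621032  0.22796001] cheese (297, 186, 42, 45)
cheese near edge [ 0.55013867 -0.21585082  0.132     ]
pred: base far [318.3 175.2] lid far [318.1 157. ] lid near [318.6 236.7] base near [318.6 229.6]
[195, 193, 195, 194, 195, 194, 178, 123, 77, 69, 69, 69, 72, 74, 84, 92, 98, 106, 106, 105, 106, 104, 105, 105, 105, 95, 73, 67, 68, 74, 81, 82, 82, 80, 66, 64, 61, 63, 64, 63, 68, 83, 89, 92, 89, 89, 86, 89, 88, 89, 95, 93, 89, 85, 85, 87, 85, 90, 93, 94, 92, 92, 97, 91, 88, 84, 84, 82, 82, 85, 79, 81, 82, 87, 94, 90, 84, 83, 82, 79, 87, 103, 114, 116, 111, 116, 129, 136, 135, 134, 137, 135, 134, 135, 134, 134, 136, 134, 136, 132, 135, 134, 135, 135, 134, 134, 136, 133, 133, 132]
```

arm_command --plan '[{"translation":[0.088,-0.81,0],"twist":0,"gripper":1},{"translation":[0.088,-0.81,0],"twist":0,"gripper":1},{"translation":[0.088,-0.81,0],"twist":0,"gripper":1},{"translation":[0.088,-0.81,0],"twist":0,"gripper":1},{"translation":[0.088,-0.81,0],"twist":0,"gripper":1},{"translation":[0,0,0.6],"twist":0,"gripper":1},{"translation":[0,0,0.7],"twist":0,"gripper":1},{"translation":[0,0,0.5],"twist":0,"gripper":1},{"translation":[0,0,0],"twist":0,"gripper":1},{"translation":[0,0,0],"twist":0,"gripper":1},{"translation":[0,0,0],"twist":0,"gripper":1}]'

```text
t: 40.17
tcp_pos: [0.5731, -0.0139, 0.1396]
orientation: [-3.141, 0.008, -0.002]
contact_force: [0.4, -0.1, 0.5]
finger_gap: 0.0851
gripper_force: 0.0
```

```bash
python3 - <<'E'
from h import *
m,p,R,i,c=look("w17",(235,120,405,330),75)
x,y,w,h=cv2.boundingRect(c);print(p,(x,y,w,h),cv2.contourArea(c))
print("far",ray(m,x+w/2,y,.0)-[.0285,0,0],"near",ray(m,x+w/2,y+h,.035)+[.0285,0,0])
E
```

```text
[ 0.57311956 -0.01392847  0.13956783] (283, 172, 67, 70) 3538.5
far [ 0.56924254 -0.0125281   0.        ] near [ 0.57063093 -0.01223172  0.035     ]
```

arm_command --plan '[{"translation":[-0.062,-0.03,0.4],"twist":0,"gripper":0.7},{"translation":[0,0,0.6],"twist":0,"gripper":0.7},{"translation":[0,0,0.6],"twist":0,"gripper":0.7},{"translation":[0,0,0.4],"twist":0,"gripper":0.7},{"translation":[0,0,0.22],"twist":0,"gripper":0.7},{"translation":[0,0,0],"twist":0,"gripper":0.7},{"translation":[0,0,0],"twist":0,"gripper":0.7}]'

```text
t: 41.1
tcp_pos: [0.5701, -0.0124, 0.0284]
orientation: [-3.142, 0.008, -0.002]
contact_force: [-0.5, -0.9, 0.1]
finger_gap: 0.0725
gripper_force: 0.0
```

arm_command --plan '[{"translation":[0,0,0],"twist":0,"gripper":-1},{"translation":[0,0,0],"twist":0,"gripper":-1},{"translation":[0,0,0],"twist":0,"gripper":-1},{"translation":[0,0,0],"twist":0,"gripper":-1}]'

```text
t: 41.6
tcp_pos: [0.57, -0.0124, 0.0287]
orientation: [-3.141, 0.008, -0.002]
contact_force: [-4.1, 0.4, 15.5]
finger_gap: 0.0561
gripper_force: 60.7
```

arm_command --plan '[{"translation":[0,0,-0.3],"twist":0,"gripper":-1},{"translation":[0,0,-0.9],"twist":0,"gripper":-1},{"translation":[0,0,-0.9],"twist":0,"gripper":-1},{"translation":[0,0,-0.9],"twist":0,"gripper":-1},{"translation":[-0.08,0.816,-0.24],"twist":0,"gripper":-1},{"translation":[-0.08,0.816,0],"twist":0,"gripper":-1},{"translation":[-0.08,0.816,0],"twist":0,"gripper":-1},{"translation":[-0.08,0.816,0],"twist":0,"gripper":-1},{"translation":[-0.07,0.816,0],"twist":0,"gripper":-1},{"translation":[0,0,0],"twist":0,"gripper":-1},{"translation":[0,0,0],"twist":0,"gripper":-1},{"translation":[0,0,0],"twist":0,"gripper":-1}]'

```text
t: 43.1
tcp_pos: [0.5495, -0.2152, 0.1899]
orientation: [-3.141, 0.005, -0.001]
contact_force: [-0.5, 0.9, -0.5]
finger_gap: 0.0557
gripper_force: 63.7
```

```bash
python3 - <<'E'
from h import *
m,p,R,i,c=look("w18",(225,100,415,340),75)
print(p,arm.state()["finger_gap"])
P=lambda a,b,z:np.round(proj(m,np.array([.5502+a,-.2164+b,z])),1)
T=lambda *q:np.round(proj(m,p+R@np.array(q)),1)
print("pred tower: base far",P(.024,0,.106),"lid far",P(.0345,0,.064),"cheese top far",P(.018,0,.13))
print("pred held: rim far",T(.0285,0,.0285),"top far",T(.0285,0,-.0065),"top near",T(-.0285,0,-.0065),"sides",T(0,.0285,-.0065),T(0,-.0285,-.0065))
h=cv2.cvtColor(i,cv2.COLOR_RGB2HSV)
print(h[155:240,319,1:].tolist())
E
```

```text
[ 0.54947941 -0.2151577   0.18990032] 0.05553735976395373
pred tower: base far [319.9 185. ] lid far [319.4 162.7] cheese top far [320.2 201.7]
pred held: rim far [318.6 200.7] top far [318.9 223.2] top near [318.9 332.1] sides [380.6 280.9] [257.2 281.1]
[[25, 184], [26, 155], [29, 139], [31, 138], [28, 135], [31, 123], [27, 113], [37, 109], [72, 89], [110, 79], [109, 77], [115, 80], [120, 81], [123, 81], [110, 81], [117, 83], [123, 93], [129, 103], [125, 108], [125, 114], [126, 125], [129, 127], [124, 128], [126, 130], [128, 126], [125, 126], [132, 126], [129, 125], [129, 127], [126, 123], [125, 102], [115, 84], [121, 80], [124, 80], [125, 86], [133, 90], [126, 101], [130, 100], [130, 98], [133, 96], [137, 95], [166, 86], [173, 84], [178, 83], [177, 85], [162, 85], [147, 83], [131, 82], [135, 83], [124, 84], [132, 83], [135, 83], [140, 80], [129, 83], [127, 84], [131, 84], [126, 83], [128, 82], [132, 83], [128, 78], [129, 83], [134, 84], [134, 82], [127, 84], [139, 79], [134, 78], [131, 78], [135, 87], [138, 105], [139, 112], [139, 114], [138, 113], [137, 110], [134, 103], [136, 105], [137, 110], [132, 110], [139, 108], [130, 110], [135, 108], [133, 113], [134, 110], [139, 110], [134, 110], [130, 114]]
```

Tower and held lid both appear where predicted, to within a pixel. I lower.

arm_command --plan '[{"translation":[0.014,0.008,0.15],"twist":0,"gripper":-1},{"translation":[0,0,0.2],"twist":0,"gripper":-1},{"translation":[0,0,0.1],"twist":0,"gripper":-1},{"translation":[0,0,0],"twist":0,"gripper":-1},{"translation":[0,0,0],"twist":0,"gripper":-1},{"translation":[0,0,0],"twist":0,"gripper":-1}]'

```text
t: 43.9
tcp_pos: [0.5499, -0.2167, 0.1673]
orientation: [3.142, -0.007, 0.0]
contact_force: [0.4, 0.4, -0.1]
finger_gap: 0.056
gripper_force: 63.7
```

arm_command --plan '[{"translation":[0.004,-0.005,0.15],"twist":0,"gripper":-1},{"translation":[0,0,0.2],"twist":0,"gripper":-1},{"translation":[0,0,0.1],"twist":0,"gripper":-1},{"translation":[0,0,0],"twist":0,"gripper":-1},{"translation":[0,0,0],"twist":0,"gripper":-1}]'

```text
t: 44.52
tcp_pos: [0.5502, -0.2165, 0.1447]
orientation: [3.142, -0.008, 0.0]
contact_force: [-0.1, -0.6, -0.3]
finger_gap: 0.0558
gripper_force: 63.7
```

arm_command --plan '[{"translation":[0,0,0.1],"twist":0,"gripper":-1},{"translation":[0,0,0.06],"twist":0,"gripper":-1},{"translation":[0,0,0],"twist":0,"gripper":-1},{"translation":[0,0,0],"twist":0,"gripper":-1}]'

```text
t: 45.02
tcp_pos: [0.5501, -0.2165, 0.1366]
orientation: [-3.142, 0.007, -0.0]
contact_force: [-0.5, -0.1, -0.3]
finger_gap: 0.0556
gripper_force: 63.7
```

arm_command --plan '[{"translation":[0,0,0.03],"twist":0,"gripper":-1},{"translation":[0,0,0],"twist":0,"gripper":-1},{"translation":[0,0,0],"twist":0,"gripper":-1}]'

```text
t: 45.4
tcp_pos: [0.5501, -0.2164, 0.1351]
orientation: [-3.141, 0.007, 0.0]
contact_force: [0.6, 0.7, -1.0]
finger_gap: 0.0557
gripper_force: 63.7
```

arm_command --plan '[{"translation":[0,0,0.015],"twist":0,"gripper":-1},{"translation":[0,0,0],"twist":0,"gripper":-1},{"translation":[0,0,0],"twist":0,"gripper":-1}]'

```text
t: 45.78
tcp_pos: [0.5501, -0.2165, 0.1348]
orientation: [3.142, -0.007, 0.001]
contact_force: [-2.7, 1.7, 9.1]
finger_gap: 0.0558
gripper_force: 64.7
```

arm_command --plan '[{"translation":[0,0,-0.012],"twist":0,"gripper":-1},{"translation":[0,0,0],"twist":0,"gripper":1},{"translation":[0,0,0],"twist":0,"gripper":1},{"translation":[0,0,0],"twist":0,"gripper":1},{"translation":[0,0,0],"twist":0,"gripper":1},{"translation":[0,0,-0.3],"twist":0,"gripper":1},{"translation":[0,0,-0.8],"twist":0,"gripper":1},{"translation":[0,0,-0.8],"twist":0,"gripper":1},{"translation":[-0.6,0,-0.3],"twist":0,"gripper":1},{"translation":[-0.6,0,0],"twist":0,"gripper":1},{"translation":[0,0,0],"twist":0,"gripper":1},{"translation":[0,0,0],"twist":0,"gripper":1}]'

```text
t: 47.28
tcp_pos: [0.4906, -0.2161, 0.2455]
orientation: [3.142, -0.007, 0.002]
contact_force: [-0.1, 0.2, -0.2]
finger_gap: 0.0853
gripper_force: 0.0
```

```bash
python3 - <<'E'
from h import *
m=arm.camera_model("wrist");p,R=pos();i=arm.camera("wrist");s=arm.camera("scene");ms=arm.camera_model("scene");print(p)
P=lambda mm,a,b,z:np.round(proj(mm,np.array([.5502+a,-.2164+b,z])),1)
print("wrist",P(m,0,0,.141),P(m,0,0,.106)); print("scene axis",P(ms,0,0,.141),P(ms,0,0,.106),P(ms,0,0,.064))
u,v=P(m,0,0,.1).astype(int)
a=i[max(v-75,0):v+75,u-75:u+75];b=s[100:200,200:300]
cv2.imwrite("pics/c20.png",np.hstack([cv2.resize(a,(400,400)),cv2.resize(b,(400,400))])[:,:,::-1])
E
```

```text
[ 0.49063294 -0.21611906  0.24551909]
wrist [318.1 135.8] [318.  133.7]
scene axis [245.5 138.2] [247.5 150.1] [249.8 163.7]
```

View pics/c20.png

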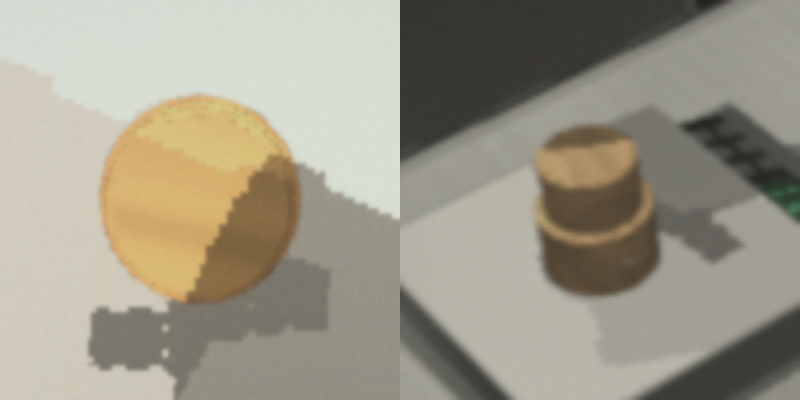

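The tower stands upright: the small tier is centred on the large lid, both lids are home, and the gripper is clear. I hand the job in.

```bash
python3 -c "
from rig import arm
print(arm.job_done())"
```

```text
the job is handed in; nothing more can be done
None
```

The two-tier gift tower is packed on the scale in the order asked, with both lids home, everything upright and let go, and the job was handed in at about 47 s of the 125 s.

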